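# Seat the field lens and hold the UV curing torch over it

### The arm

A 7-joint arm with a two-finger parallel gripper is mounted at the origin on the work surface. World frame = base frame: x ahead of the robot, y to its left, z up, the work surface at z = 0. Lengths are in m, angles in rad, forces in N, time in s.
With the tool pointing down it reaches from about 0.425 to 0.925 m from the base axis. Payload 6.8 kg.
Tool frame: the origin (TCP) lies on the centre line of the jaws, within the pads' length; the fingertips stand 19 mm ahead of it and the grasp point (between the pads) is the TCP; z points along the fingers, y is the line along which they close (so a half turn about z gives the same grasp; the last joint's range is limited). The gripper opens to 85 mm and grips with 20 to 120 N. Pads are 22 mm wide; open, the fingers measure 114 mm over their backs; the gripper's body (76 mm by 85 mm) begins 54 mm behind the grasp point. The pads swing forward as they close: fully open they stand 13 mm farther back than shut.
Start: joints at [1.163, 0.477, 0.022, 1.555, -0.011, 1.109, -0.083], TCP at [0.199, -0.645, 0.25] pointing down, gripper open.
Joint ranges: [-2.96, 2.96], [-0.34, 2.1], [-1.41, 1.46], [0.24, 2.44], [-1.37, 4.51], [0.17, 1.92], [-2.96, 2.96]. Speed limits (rad/s): [2.39, 2.39, 3.14, 3.14, 3.14, 3.14, 3.14].

### API

Orientations are given as a rotation vector (axis times angle).
In Python, from bench import r gives the robot as it stands. The module is installed in compiled form; this text tells all that it offers.
- The arm moves only by the tool arm_command, never from a script. Its argument "rows" is a list of rows, each an object of numbers: "fingers": the opening, from -1 (shut) to 1 (fully open); "x", "y", "z": the shift along the tool's x, y, z in m; "ax", "ay", "az": the turn, a rotation vector about the tool's x, y, z in degrees. In form: [{"fingers": .., "x": .., "y": .., "z": .., "ax": .., "ay": .., "az": ..}, ...]. A call has 1 to 10 rows; each row shifts and turns the commanded pose from where the row before left it, along the tool's axes as they then stand; what a row does not reach is not made up. A row lasts 1/12 s, in which the tool goes at most 41.7 mm and 7.16 degrees, less where a joint would pass 70% of its speed; a pose out of reach is approached as far as the arm can. A call is refused whole if a number of a shift passes 0.0417 or a number of a turn 7.16, either way. A call with a gripper value outside its range is refused whole. The fingers move at their own pace and stop on an object; "grip_force" is the grip in N (left out, the last holds). Time passes only in rows, so rows that do not move let the fingers close. It gives the time, the measured TCP pose, the force, the opening and the grip force at its end, in the units of the state.
- r.get_obs(): the state, without advancing time (a new reading comes with each control period).
- r.grab_frame(name): name is "scene" or "top"; returns a dict with "frame" (400x640x3 uint8, red, green, blue), "depth" (400x640 float32, m along the optical axis (not along the pixel's ray), 0 where there is no reading), "K" (3x3 intrinsics, pixels), "distortion" ([k1, k2, p1, p2, k3] as OpenCV has them; the pictures are not rectified), "world_from_camera" (4x4, takes a point from camera to world coordinates). Camera axes: x right, y down, z forward; pixel columns grow to the right and rows downward; lengths in m; the calibration is good to about 2 mm. A picture is of the moment at which its call begins.
- r.hand_in(): hands the job in; it is judged then, once.
The state is a dict: "clock": time; "joints": joint angles; "qvel": joint speeds; "tau": joint torques, N m; "tcp_pos": TCP position; "orientation": TCP orientation; "contact_force": force on the tool from outside, world axes, zero at the start; "moment": the same for the moment, N m; "grip_width": finger opening in m; "gripper_force": force on a finger pad.
Only numpy, scipy, OpenCV 4.12 (cv2) and the standard library are available. Lean on these libraries where they do the work, as an engineer would, in place of code of your own. Each camera call takes 0.05 s, during which the arm holds its last target. There are 200 camera calls.

### The job

The microscope's illuminator is being re-cemented: push the aluminium lens bezel fully home until its flange sits down on the black housing, pressing on its rim and not on the glass. Then lift the UV curing torch out of its cradle, carry it across clear of the row of objectives, and hold it upright and centred over the bezel with the torch's lens about 10 mm above the rim, never touching the illuminator with it. Finish while still holding the torch there, and leave the other parts on the bench undisturbed.

Things in the scene. Friction and masses are not known exactly. Their poses are not given: they have to be found in the camera images.
- illuminator: illuminator unit of a microscope, heavy and immovable: black and cream plinth 130 x 100 mm (x, y), 26 mm high, with a black 60 x 60 mm square housing on its middle whose flat top is 55 mm above the table. Origin: centre of its underside, on the table, straight below the bezel; z up
- bezel (a joint): how far the bezel has been pushed down into the housing, in m: 0 = flange 6 mm above the housing, 0.006 = fully home, flange down on the housing against a hard stop. A push fit: it starts somewhere between 0 and 0.002, yields to about 7 N straight down and stays where it is left
- bezel_rim (a point): centre of the top plane of the bezel's rim (it moves down with the bezel; 60 mm above the table when the bezel is fully home). The bezel is a round bright aluminium flange, 40 mm outside and 17 mm inside diameter, 5 mm thick, with a pale-blue glass disc filling its middle, 3.5 mm below the rim, so that shut fingertips laid across the rim stay off the glass; z up
- cradle: charging cradle of the torch, heavy and immovable: grey foot 110 x 85 mm, 12 mm high, with a white 60 x 60 mm block whose top is 53 mm above the table and has a round socket 29 mm wide and 37 mm deep. Origin: centre of its underside, on the table
- torch_handle (a point): middle of the torch's handle, on the axis, 83 mm above the torch's lens: the place to grip. The loose torch (about 0.15 kg, 123 mm long) stands upright, lens down, with its collar resting on the cradle. From the lens up: aluminium head 26 mm diameter and 37 mm long (inside the socket), violet collar 36 mm diameter and 6 mm thick, black round handle 24 mm diameter and 80 mm long. z along the torch's axis, from lens to tail
- torch_lens (a point): centre of the violet lens face, the lower end of the torch; z along the torch's axis, up through the handle. It is 16 mm above the table while the torch stands in the cradle
- torch: the torch itself; its origin is the same point as torch_lens
- rack: wooden rack, immovable, 220 x 50 mm (x, y), 25 mm high, with microscope objectives standing in it, between the cradle and the illuminator. Origin: centre of its underside
- objective_a: loose objective (27 mm diameter, 57 mm long, red band) standing in the rack; its top is 69 mm above the table. Origin: centre of its underside, in the rack's hole, 12 mm above the table. Leave alone
- objective_b: the same with a yellow band. Leave alone
- objective_c: the same with a blue band. Leave alone
- eyepiece_a_mid (a point): middle of a loose eyepiece, 31 mm diameter and 36 mm high, standing on the far part of the bench. Leave alone
- eyepiece_b_mid (a point): middle of a second such eyepiece. Leave alone
- cleaner_mid (a point): middle of a small clear bottle with a blue cap, 44 mm diameter, 100 mm high, at the far part of the bench. Leave alone
- condenser_mid (a point): middle of a loose condenser, 52 mm diameter, 40 mm high, with a short iris lever, at the far part of the bench. Leave alone
- screwdriver: red-handled screwdriver, 160 mm long, lying on the right of the bench. Leave alone
Not all that is in view belongs to the job. What is shaped like the illuminator but turquoise is not meant.

How it is judged:
By the outcome, as a careful person would: the job done as asked, in the order asked, and still so for the second after the job is handed in, while the arm keeps its last pose, push and grip.
It also fails if it takes over 64 s, if anything falls off the work surface, if the arm or the gripper's body presses on something with over 40 N, if the wrist force passes 120 N, or if a joint passes its speed limit or range.

## Working session

There is one attempt and no reset: what is moved stays moved. The work goes in short steps, Python scripts to look and compute and a tool call to move; the robot and the scene stay as the last step left them, time stands still between calls to the robot, and variables do not carry over. Pictures are saved under pics/ and viewed, at most 10 in all, crops included, and the job is handed in when it is done.

Besides the shell and the picture viewer there is one more tool, called after ">>>" as name(argument=value, ...) on one line, values as JSON. arm_command: Moves the arm, as the interface text tells. Its arguments: {"type":"object","properties":{"rows":{"type":"array"},"grip_force":{"type":"number"}},"required":["rows"]}

```bash
mkdir -p pics; cat > h.py <<'E'
import numpy as np, cv2
from bench import r
def grab(n):
    f=r.grab_frame(n); np.savez('%s.npz'%n,**{k:np.array(v) for k,v in f.items()}); return f
def load(n): return dict(np.load('%s.npz'%n))
def ray(f,u,v):
    p=cv2.undistortPoints(np.array([[[u,v]]],float),f['K'],np.array(f['distortion']))[0,0]
    T=f['world_from_camera']; return T[:3,3],T[:3,:3]@np.array([p[0],p[1],1])
def onz(f,u,v,z):
    o,d=ray(f,u,v); return o+d*(z-o[2])/d[2]
def cloud(f):
    d=f['depth']; h,w=d.shape; uv=np.stack(np.meshgrid(np.arange(w),np.arange(h)),-1).reshape(-1,1,2).astype(float)
    p=cv2.undistortPoints(uv,f['K'],np.array(f['distortion'])).reshape(h,w,2)
    P=np.dstack([p*d[...,None],d]); T=f['world_from_camera']; return P@T[:3,:3].T+T[:3,3]
def save(n,im): cv2.imwrite('pics/'+n,im[...,::-1])
E
python3 - <<'E'
from h import *
a=grab('scene');b=grab('top')
save('s0.png',a['frame']);save('t0.png',b['frame'])
for f in(a,b): print(f['world_from_camera'].round(3),f['K'].round(1))
print(r.get_obs())
E
```

```text
[[ 0.329  0.663 -0.672  1.236]
 [ 0.944 -0.224  0.242 -0.373]
 [ 0.01  -0.714 -0.7    0.8  ]
 [ 0.     0.     0.     1.   ]] [[433.6   0.  327.2]
 [  0.  433.6 200.2]
 [  0.    0.    1. ]]
[[-0.025 -0.988  0.153  0.395]
 [-0.999  0.022 -0.024 -0.1  ]
 [ 0.02  -0.154 -0.988  1.06 ]
 [ 0.     0.     0.     1.   ]] [[385.    0.  319.7]
 [  0.  385.  197.4]
 [  0.    0.    1. ]]
{'clock': 0.1, 'joints': array([ 1.16290709,  0.4777309 ,  0.02235784,  1.55632398, -0.01147787,
        1.10928731, -0.08310158]), 'qvel': array([-0.00111411, -0.00220498, -0.00115135, -0.00211909,  0.00091418,
       -0.00049634,  0.00110974]), 'tau': array([ 3.77137359e-03, -5.97768545e+01,  1.61336828e+00, -2.81958872e+01,
        1.28455949e-02,  5.01941060e-03, -1.30049136e-05]), 'tcp_pos': array([ 0.19917542, -0.6444376 ,  0.24942626]), 'orientation': array([-3.10480447e+00, -4.68934649e-01,  6.02890477e-04]), 'contact_force': array([ 0.6694044 , -0.17910031, -0.02634578]), 'moment': array([-0.01400024,  0.00107805, -0.05486365]), 'gripper_force': 0.0, 'grip_width': 0.08536482209450341}
```

View pics/s0.png

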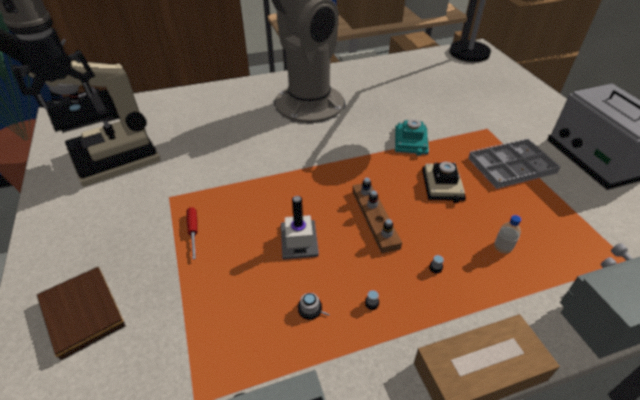

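View pics/t0.png

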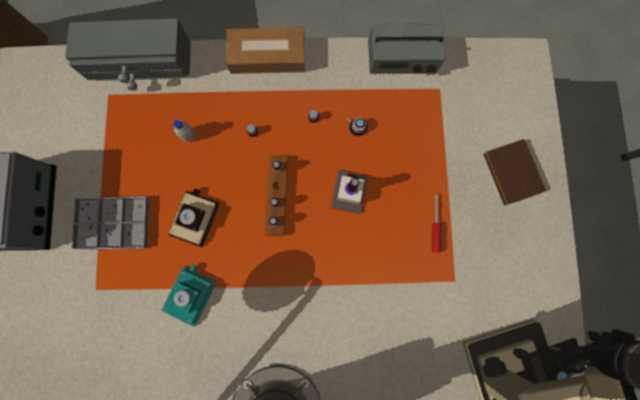

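Candidates for the illuminator: the cream/black unit at top (187,217) / scene (445,175), the turquoise decoy at top (182,297) / scene (411,130), and the big microscope at the right edge of top. I choose the cream/black one. The torch with its violet collar is at top (352,187) / scene (298,220). The rack with three objectives is at top (277,195). The screwdriver is at (437,225), and the eyepieces, bottle and condenser lie along the far row.

```bash
python3 - <<'E'
from h import *
a=load('scene');b=load('top')
def crop(f,u,v,s=30,k=8): return cv2.resize(f['frame'][v-s:v+s,u-s:u+s],None,fx=400/(2*s),fy=400/(2*s),interpolation=cv2.INTER_CUBIC)
c=np.vstack([np.hstack([crop(a,445,178),crop(b,192,217)]),np.hstack([crop(a,298,220,38),crop(b,350,190)])])
save('c0.png',cv2.resize(c,(600,600)))
for n,f in(('s',a),('t',b)):
    C=cloud(f); im=f['frame'].astype(int); R,G,B=im[...,0],im[...,1],im[...,2]
    v=(B>G+25)&(R>G+10)&(B>60); ys,xs=np.nonzero(v); print(n,'violet',len(xs),[(x,y,C[y,x].round(3).tolist()) for x,y in list(zip(xs,ys))[:40:4]])
    (u0,v0)=((445,175) if n=='s' else (187,217))
    for dv in range(-12,16,4): print([tuple(C[v0+dv,u0+du].round(3)) for du in(-8,0,8)])
E
```

```text
s violet 98 [(np.int64(513), np.int64(215), [0.741, 0.245, 0.1]), (np.int64(512), np.int64(216), [0.743, 0.241, 0.101]), (np.int64(511), np.int64(218), [0.745, 0.238, 0.097]), (np.int64(293), np.int64(221), [0.576, -0.218, 0.071]), (np.int64(291), np.int64(222), [0.561, -0.219, 0.054]), (np.int64(303), np.int64(222), [1.236, -0.373, 0.8]), (np.int64(292), np.int64(223), [0.572, -0.219, 0.062]), (np.int64(304), np.int64(223), [0.579, -0.193, 0.059]), (np.int64(293), np.int64(224), [0.573, -0.217, 0.058]), (np.int64(305), np.int64(224), [0.585, -0.192, 0.062])]
[(np.float64(0.479), np.float64(0.213), np.float64(0.054)), (np.float64(0.496), np.float64(0.225), np.float64(0.064)), (np.float64(0.491), np.float64(0.255), np.float64(0.052))]
[(np.float64(0.492), np.float64(0.206), np.float64(0.052)), (np.float64(0.509), np.float64(0.218), np.float64(0.063)), (np.float64(0.516), np.float64(0.237), np.float64(0.063))]
[(np.float64(0.509), np.float64(0.196), np.float64(0.055)), (np.float64(0.524), np.float64(0.209), np.float64(0.063)), (np.float64(0.522), np.float64(0.236), np.float64(0.054))]

[... 1820 characters left out ...]
4(0.507), np.float64(0.245), np.float64(0.057)), (np.float64(0.506), np.float64(0.222), np.float64(0.062)), (np.float64(0.506), np.float64(0.202), np.float64(0.058))]
[(np.float64(0.497), np.float64(0.245), np.float64(0.056)), (np.float64(0.495), np.float64(0.221), np.float64(0.066)), (np.float64(0.495), np.float64(0.202), np.float64(0.059))]
[(np.float64(0.486), np.float64(0.245), np.float64(0.054)), (np.float64(0.485), np.float64(0.223), np.float64(0.059)), (np.float64(0.485), np.float64(0.203), np.float64(0.055))]
[(np.float64(0.478), np.float64(0.255), np.float64(0.026)), (np.float64(0.478), np.float64(0.234), np.float64(0.023)), (np.float64(0.475), np.float64(0.202), np.float64(0.056))]
```

View pics/c0.png

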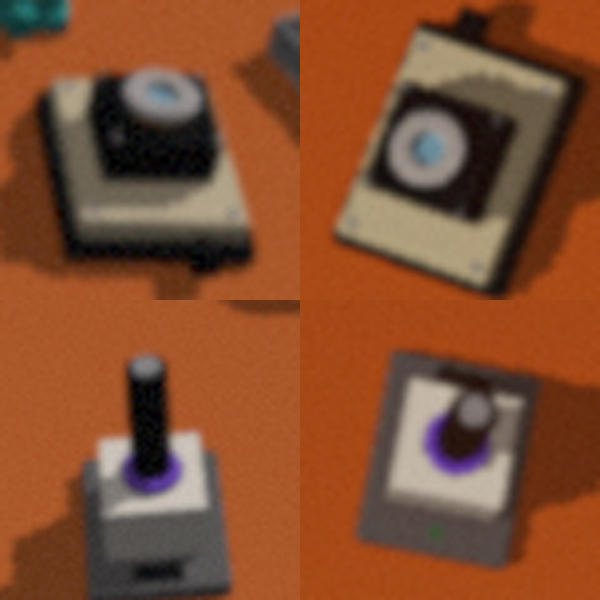

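The crop confirms it: a bright bezel with blue glass on the black housing, on the cream plinth. The torch is black-handled with a violet collar and stands in the white block.

```bash
python3 - <<'E'
from h import *
def blob(f,u,v,s,m):
    M=np.zeros(m.shape,np.uint8); M[v-s:v+s,u-s:u+s]=m[v-s:v+s,u-s:u+s]*255
    c=max(cv2.findContours(M,0,1)[0],key=cv2.contourArea); return c
for n in('scene','top'):
    f=load(n); im=f['frame']; R,G,B=[im[...,i].astype(int) for i in range(3)]; hsv=cv2.cvtColor(im,cv2.COLOR_RGB2HSV).astype(int)
    u,v=((446,170) if n=='scene' else (187,217))
    c=blob(f,u,v,11,((R+G+B)>330)&(B>R-25)); (x,y),ax,an=cv2.fitEllipse(c); x0,y0,w,h=cv2.boundingRect(c)
    print(n,'rim',x,y,ax,(x0,y0,w,h),onz(f,x,y,.0645).round(4))
    g=(B>R+12)&(B>80); ys,xs=np.nonzero(g[v-8:v+8,u-8:u+8]); print(' glass',xs.mean()+u-8,ys.mean()+v-8,onz(f,xs.mean()+u-8,ys.mean()+v-8,.061).round(4))
    u,v=((297,199) if n=='scene' else (354,183))
    ys,xs=np.nonzero((R+G+B>210)[v-6:v+6,u-6:u+6]&(abs(R-B)<40)[v-6:v+6,u-6:u+6])
    c=blob(f,u,v,6,(R+G+B>210)&(abs(R-B)<40)); m=cv2.moments(c); 
    print(' tail',m['m10']/m['m00'],m['m01']/m['m00'],m['m00'],onz(f,m['m10']/m['m00'],m['m01']/m['m00'],.139).round(4))
    # collar
    u,v=((298,222) if n=='scene' else (351,189))
    ys,xs=np.nonzero(((B>G+18)&(R>G+5))[v-10:v+10,u-10:u+10]); e=cv2.fitEllipse(cv2.convexHull(np.stack([xs+u-10,ys+v-10],-1).astype(np.float32)))
    print(' collar',e,onz(f,*e[0],.057).round(4))
    C=cloud(f)
    # housing top, white block top
    for nm,m,zr,box in (('housing',hsv[...,2]<70,(.045,.062),(.4,.6,.13,.3)),('block',(R+G+B>400),(.045,.06),(.5,.65,-.28,-.14)),('obj',R>-1,(.055,.08),(.45,.75,-.08,.08))):
        k=m&(C[...,2]>zr[0])&(C[...,2]<zr[1])&(C[...,0]>box[0])&(C[...,0]<box[1])&(C[...,1]>box[2])&(C[...,1]<box[3])
        if k.sum()<4: continue
        P=C[k][:,:2].astype(np.float32); print(' ',nm,k.sum(),[np.round(q,3) for q in cv2.minAreaRect(P)])
        if nm=='obj':
            for q in cv2.findContours(k.astype(np.uint8)*255,0,1)[0]:
                if len(q)>3: print('    ',C[tuple(q[:,0,::-1].T)].mean(0).round(3))
o=r.get_obs()
from scipy.spatial.transform import Rotation as Ro
print(Ro.from_rotvec(o['orientation']).as_matrix().round(3))
E
```

```text
scene rim 447.07916259765625 166.45303344726562 (7.128703594207764, 14.625804901123047) (440, 163, 15, 8) [0.5109 0.2224 0.0645]
 glass 446.94117647058823 166.58823529411765 [0.5078 0.2246 0.061 ]
 tail 296.56209150326794 198.4771241830065 25.5 [ 0.575  -0.2062  0.139 ]
 collar ((298.04595947265625, 224.5442352294922), (11.516729354858398, 15.674630165100098), 88.39891052246094) [ 0.5771 -0.2066  0.057 ]
  housing 231 [array([0.513, 0.218]), array([0.057, 0.062]), np.float64(68.537)]
  block 271 [array([ 0.577, -0.206]), array([0.059, 0.061]), np.float64(78.267)]
  obj 207 [array([ 0.571, -0.005]), array([0.024, 0.172]), np.float64(87.054)]
     [ 0.646 -0.009  0.061]
     [ 0.546 -0.004  0.06 ]
     [ 0.496 -0.     0.061]
top rim 186.77220153808594 216.40577697753906 (13.180133819580078, 13.70075798034668) (180, 210, 15, 14) [0.5072 0.2219 0.0645]
 glass 187.41379310344828 216.27586206896552 [0.5079 0.2214 0.061 ]
 tail 353.61716171617155 180.89438943894388 50.5 [ 0.577  -0.2064  0.139 ]
 collar ((350.5528869628906, 188.5352020263672), (11.594156265258789, 13.357049942016602), 108.01907348632812) [ 0.5727 -0.2069  0.057 ]
  housing 287 [array([0.508, 0.219]), array([0.059, 0.057]), np.float64(68.789)]
  block 280 [array([ 0.574, -0.207]), array([0.06, 0.06]), np.float64(76.725)]
  obj 194 [array([ 0.566, -0.006]), array([0.022, 0.171]), np.float64(86.655)]
     [ 0.491 -0.001  0.059]
     [ 0.541 -0.004  0.06 ]
     [ 0.641 -0.011  0.06 ]
[[ 0.955  0.295 -0.001]
 [ 0.295 -0.955  0.001]
 [-0.    -0.002 -1.   ]]
```

>>> arm_command(rows=[{"fingers":-1,"az":5.72},{"fingers":-1,"az":5.72},{"fingers":-1,"az":5.72},{"fingers":-1,"x":0.025,"y":-0.03},{"fingers":-1,"x":0.025,"y":-0.03},{"fingers":-1,"x":0.025,"y":-0.03},{"fingers":-1,"x":0.025,"y":-0.03},{"fingers":-1,"x":0.025,"y":-0.03},{"fingers":-1,"x":0.025,"y":-0.03},{"fingers":-1,"x":0.025,"y":-0.03}])

```text
validation failed for argument at $.ro...
```

>>> arm_command(rows=[{"fingers":-1,"x":0,"y":0,"z":0,"ax":0,"ay":0,"az":5.72},{"fingers":-1,"x":0,"y":0,"z":0,"ax":0,"ay":0,"az":5.72},{"fingers":-1,"x":0,"y":0,"z":0,"ax":0,"ay":0,"az":5.72},{"fingers":-1,"x":0.025,"y":-0.03,"z":0,"ax":0,"ay":0,"az":0},{"fingers":-1,"x":0.025,"y":-0.03,"z":0,"ax":0,"ay":0,"az":0},{"fingers":-1,"x":0.025,"y":-0.03,"z":0,"ax":0,"ay":0,"az":0},{"fingers":-1,"x":0.025,"y":-0.03,"z":0,"ax":0,"ay":0,"az":0},{"fingers":-1,"x":0.025,"y":-0.03,"z":0,"ax":0,"ay":0,"az":0},{"fingers":-1,"x":0.025,"y":-0.03,"z":0,"ax":0,"ay":0,"az":0},{"fingers":-1,"x":0.025,"y":-0.03,"z":0,"ax":0,"ay":0,"az":0}])

```text
clock: 0.93
tcp_pos: [0.375, -0.4331, 0.25]
orientation: [-3.141, -0.0, 0.001]
contact_force: [1.3, -0.4, 0.7]
grip_width: 0.0004
gripper_force: 0.0
```

>>> arm_command(rows=[{"fingers":-1,"x":0.009,"y":-0.038,"z":0,"ax":0,"ay":0,"az":0},{"fingers":-1,"x":0.009,"y":-0.038,"z":0,"ax":0,"ay":0,"az":0},{"fingers":-1,"x":0.009,"y":-0.038,"z":0,"ax":0,"ay":0,"az":0},{"fingers":-1,"x":0.009,"y":-0.038,"z":0,"ax":0,"ay":0,"az":0},{"fingers":-1,"x":0.009,"y":-0.038,"z":0,"ax":0,"ay":0,"az":0},{"fingers":-1,"x":0.009,"y":-0.038,"z":0,"ax":0,"ay":0,"az":0},{"fingers":-1,"x":0.009,"y":-0.038,"z":0,"ax":0,"ay":0,"az":0},{"fingers":-1,"x":0.009,"y":-0.038,"z":0,"ax":0,"ay":0,"az":0},{"fingers":-1,"x":0.009,"y":-0.038,"z":0,"ax":0,"ay":0,"az":0},{"fingers":-1,"x":0.009,"y":-0.038,"z":0,"ax":0,"ay":0,"az":0}])

```text
clock: 1.77
tcp_pos: [0.4639, -0.053, 0.2502]
orientation: [3.141, 0.0, -0.0]
contact_force: [0.7, 0.2, 1.0]
grip_width: -0.0
gripper_force: 0.0
```

>>> arm_command(rows=[{"fingers":-1,"x":0.0055,"y":-0.0343,"z":0,"ax":0,"ay":0,"az":0},{"fingers":-1,"x":0.0055,"y":-0.0343,"z":0,"ax":0,"ay":0,"az":0},{"fingers":-1,"x":0.0055,"y":-0.0343,"z":0,"ax":0,"ay":0,"az":0},{"fingers":-1,"x":0.0055,"y":-0.0343,"z":0,"ax":0,"ay":0,"az":0},{"fingers":-1,"x":0.0055,"y":-0.0343,"z":0.005,"ax":0,"ay":0,"az":0},{"fingers":-1,"x":0.0055,"y":-0.0343,"z":0.015,"ax":0,"ay":0,"az":0},{"fingers":-1,"x":0.0055,"y":-0.0343,"z":0.02,"ax":0,"ay":0,"az":0},{"fingers":-1,"x":0.0055,"y":-0.0343,"z":0.02,"ax":0,"ay":0,"az":0},{"fingers":-1,"x":0,"y":0,"z":0.03,"ax":0,"ay":0,"az":0},{"fingers":-1,"x":0,"y":0,"z":0.03,"ax":0,"ay":0,"az":0}])

```text
clock: 2.6
tcp_pos: [0.508, 0.2229, 0.1295]
orientation: [-3.139, -0.007, -0.002]
contact_force: [0.8, -0.6, -0.5]
grip_width: -0.0001
gripper_force: 0.0
```

>>> arm_command(rows=[{"fingers":-1,"x":0,"y":0,"z":0.025,"ax":0,"ay":0,"az":0},{"fingers":-1,"x":0.0005,"y":0,"z":0.012,"ax":0,"ay":0,"az":0},{"fingers":-1,"x":0,"y":0,"z":0,"ax":0,"ay":0,"az":0},{"fingers":-1,"x":0,"y":0,"z":0,"ax":0,"ay":0,"az":0}])

```text
clock: 2.93
tcp_pos: [0.5087, 0.2195, 0.0934]
orientation: [3.141, 0.0, -0.001]
contact_force: [0.6, 0.2, 0.3]
grip_width: 0.0002
gripper_force: 0.0
```

```bash
python3 - <<'E'
from h import *
a=grab('scene');b=grab('top')
save('c1.png',np.hstack([cv2.resize(a['frame'][125:205,405:485],(400,400)),cv2.resize(b['frame'][177:257,147:227],(400,400))]))
o=r.get_obs();print(o['tcp_pos'],o['orientation'],o['contact_force'])
E
```

```text
[0.50974458 0.22007088 0.09490267] [-3.14042190e+00  8.72314368e-05 -3.83677960e-03] [ 0.50158914 -0.35057505  0.79583555]
```

View pics/c1.png

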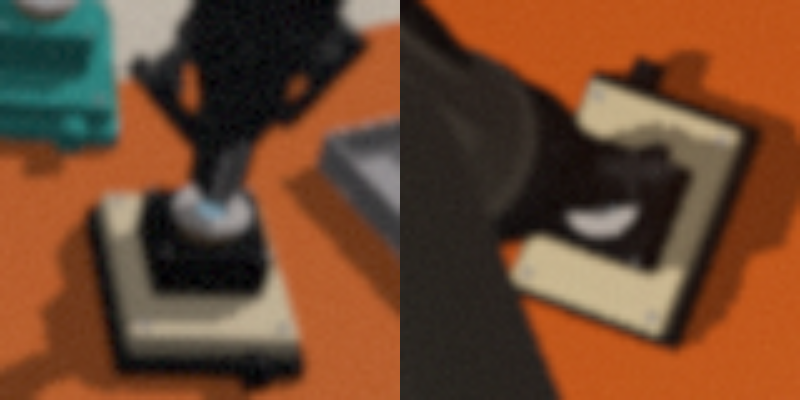

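The scene crop shows the shut fingertips just above the bezel at about scene (450,166), centred on it. The top view is partly hidden by the arm. Pressing down.

>>> arm_command(rows=[{"fingers":-1,"x":0,"y":-0.001,"z":0.004,"ax":0,"ay":0,"az":0},{"fingers":-1,"x":0,"y":0,"z":0.004,"ax":0,"ay":0,"az":0},{"fingers":-1,"x":0,"y":0,"z":0.001,"ax":0,"ay":0,"az":0},{"fingers":-1,"x":0,"y":0,"z":0.001,"ax":0,"ay":0,"az":0},{"fingers":-1,"x":0,"y":0,"z":0.001,"ax":0,"ay":0,"az":0},{"fingers":-1,"x":0,"y":0,"z":0,"ax":0,"ay":0,"az":0}])

```text
clock: 3.53
tcp_pos: [0.5088, 0.2206, 0.0829]
orientation: [3.141, 0.0, 0.001]
contact_force: [-1.6, -0.6, 4.2]
grip_width: 0.0001
gripper_force: 2.4
```

>>> arm_command(rows=[{"fingers":-1,"x":0,"y":0,"z":0.001,"ax":0,"ay":0,"az":0},{"fingers":-1,"x":0,"y":0,"z":0.001,"ax":0,"ay":0,"az":0},{"fingers":-1,"x":0,"y":0,"z":0,"ax":0,"ay":0,"az":0}])

```text
clock: 3.78
tcp_pos: [0.5088, 0.2206, 0.081]
orientation: [3.141, 0.0, 0.001]
contact_force: [-2.5, -0.4, 5.9]
grip_width: -0.0002
gripper_force: 2.7
```

>>> arm_command(rows=[{"fingers":-1,"x":0,"y":0,"z":0.001,"ax":0,"ay":0,"az":0},{"fingers":-1,"x":0,"y":0,"z":0.001,"ax":0,"ay":0,"az":0},{"fingers":-1,"x":0,"y":0,"z":0,"ax":0,"ay":0,"az":0}])

```text
clock: 4.03
tcp_pos: [0.5088, 0.2206, 0.079]
orientation: [3.141, 0.0, 0.001]
contact_force: [-1.3, -0.4, 5.7]
grip_width: 0.0002
gripper_force: 2.8
```

>>> arm_command(rows=[{"fingers":-1,"x":0,"y":0,"z":0.001,"ax":0,"ay":0,"az":0},{"fingers":-1,"x":0,"y":0,"z":0,"ax":0,"ay":0,"az":0}])

```text
clock: 4.2
tcp_pos: [0.5089, 0.2207, 0.0787]
orientation: [3.141, 0.0, 0.001]
contact_force: [-2.9, -1.4, 12.4]
grip_width: -0.0004
gripper_force: 6.4
```

Near the stop; press a little more to confirm.

>>> arm_command(rows=[{"fingers":-1,"x":0,"y":0,"z":0.001,"ax":0,"ay":0,"az":0},{"fingers":-1,"x":0,"y":0,"z":0,"ax":0,"ay":0,"az":0}])

```text
clock: 4.37
tcp_pos: [0.509, 0.2207, 0.0785]
orientation: [3.141, 0.0, 0.002]
contact_force: [-6.1, -2.6, 21.1]
grip_width: -0.0002
gripper_force: 10.2
```

>>> arm_command(rows=[{"fingers":-1,"x":0,"y":0,"z":0.0005,"ax":0,"ay":0,"az":0},{"fingers":-1,"x":0,"y":0,"z":0,"ax":0,"ay":0,"az":0},{"fingers":-1,"x":0,"y":0,"z":0,"ax":0,"ay":0,"az":0}])

```text
clock: 4.62
tcp_pos: [0.509, 0.2207, 0.0784]
orientation: [3.141, 0.0, 0.002]
contact_force: [-7.6, -3.9, 23.6]
grip_width: 0.0001
gripper_force: 12.2
```

It has hit the hard stop: 24 N with no further travel and the tips at about 60 mm. Lift, then go over the torch with the gripper opening.

>>> arm_command(rows=[{"fingers":-1,"x":0,"y":0,"z":-0.005,"ax":0,"ay":0,"az":0},{"fingers":-1,"x":0,"y":0,"z":-0.02,"ax":0,"ay":0,"az":0},{"fingers":-1,"x":0,"y":0,"z":-0.035,"ax":0,"ay":0,"az":0},{"fingers":-1,"x":0,"y":0,"z":-0.035,"ax":0,"ay":0,"az":0},{"fingers":-1,"x":0,"y":0,"z":-0.035,"ax":0,"ay":0,"az":0},{"fingers":1,"x":0.006,"y":0.02,"z":-0.025,"ax":0,"ay":0,"az":0},{"fingers":1,"x":0.006,"y":0.035,"z":0,"ax":0,"ay":0,"az":0},{"fingers":1,"x":0.006,"y":0.035,"z":0,"ax":0,"ay":0,"az":0},{"fingers":1,"x":0.006,"y":0.035,"z":0,"ax":0,"ay":0,"az":0},{"fingers":1,"x":0.006,"y":0.035,"z":0,"ax":0,"ay":0,"az":0}])

```text
clock: 5.45
tcp_pos: [0.5387, 0.059, 0.2313]
orientation: [3.141, 0.001, 0.001]
contact_force: [0.1, 0.4, 0.2]
grip_width: 0.0605
gripper_force: 0.0
```

>>> arm_command(rows=[{"fingers":1,"x":0.005,"y":0.035,"z":0,"ax":0,"ay":0,"az":0},{"fingers":1,"x":0.005,"y":0.035,"z":0,"ax":0,"ay":0,"az":0},{"fingers":1,"x":0.005,"y":0.035,"z":0,"ax":0,"ay":0,"az":0},{"fingers":1,"x":0.005,"y":0.035,"z":0,"ax":0,"ay":0,"az":0},{"fingers":1,"x":0.005,"y":0.035,"z":0,"ax":0,"ay":0,"az":0},{"fingers":1,"x":0.005,"y":0.035,"z":0,"ax":0,"ay":0,"az":0},{"fingers":1,"x":0.005,"y":0.035,"z":0,"ax":0,"ay":0,"az":0},{"fingers":1,"x":0.002,"y":0.022,"z":0,"ax":0,"ay":0,"az":0},{"fingers":1,"x":0,"y":0,"z":0,"ax":0,"ay":0,"az":0},{"fingers":1,"x":0,"y":0,"z":0,"ax":0,"ay":0,"az":0}])

```text
clock: 6.28
tcp_pos: [0.5753, -0.2082, 0.2305]
orientation: [3.141, -0.005, -0.001]
contact_force: [-0.4, 1.3, -0.6]
grip_width: 0.0856
gripper_force: 0.0
```

```bash
python3 - <<'E'
from h import *
a=grab('scene');b=grab('top')
save('c2.png',np.hstack([cv2.resize(a['frame'][140:200,415:475],(400,400)),cv2.resize(a['frame'][140:270,235:365],(400,400))]))
print(r.get_obs()['tcp_pos'])
for f,(u,v) in((a,(446,170)),(b,(187,217))):
    im=f['frame']; R,G,B=[im[...,i].astype(int) for i in range(3)]; m=((R+G+B)>330)&(B>R-25)
    M=np.zeros(m.shape,np.uint8); s=12; M[v-s:v+s,u-s:u+s]=m[v-s:v+s,u-s:u+s]*255
    c=max(cv2.findContours(M,0,1)[0],key=cv2.contourArea); e=cv2.fitEllipse(c); C=cloud(f); k=cv2.erode(M,np.ones((3,3)))>0
    print(e,onz(f,*e[0],.06).round(4),np.median(C[k],0))
E
```

```text
[ 0.57573783 -0.20507924  0.23069745]
((446.6085205078125, 167.7267303466797), (8.624985694885254, 13.806365966796875), 104.02863311767578) [0.5107 0.2221 0.06  ] [0.50794836 0.2240941  0.05794567]
((187.50819396972656, 216.62477111816406), (13.389664649963379, 13.802520751953125), 35.72221374511719) [0.5071 0.2214 0.06  ] [0.50839139 0.21964765 0.05962412]
```

View pics/c2.png

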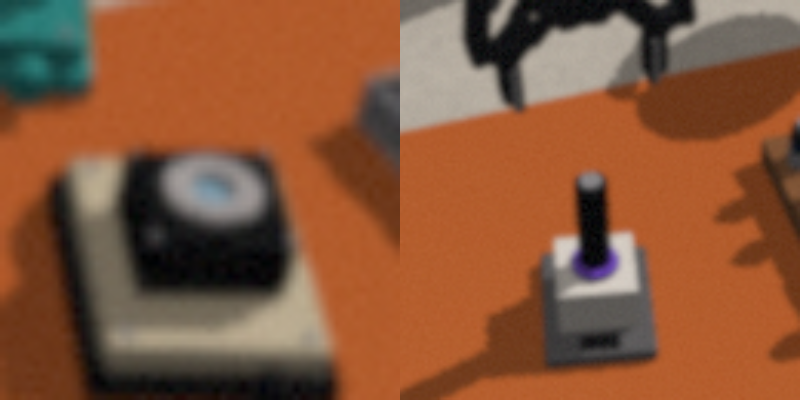

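The bezel now sits flat on the housing, at scene (446,168) and about 59–60 mm high. The open gripper is over the torch, whose tail is at scene (297,198). Descend and grip.

>>> arm_command(rows=[{"fingers":1,"x":0,"y":0,"z":0.03,"ax":0,"ay":0,"az":0},{"fingers":1,"x":0,"y":0,"z":0.03,"ax":0,"ay":0,"az":0},{"fingers":1,"x":0,"y":0,"z":0.03,"ax":0,"ay":0,"az":0},{"fingers":1,"x":0,"y":0,"z":0.025,"ax":0,"ay":0,"az":0},{"fingers":1,"x":0,"y":0,"z":0.015,"ax":0,"ay":0,"az":0},{"fingers":1,"x":0,"y":0,"z":0,"ax":0,"ay":0,"az":0},{"fingers":1,"x":0,"y":0,"z":0,"ax":0,"ay":0,"az":0},{"fingers":0.2,"x":0,"y":0,"z":0,"ax":0,"ay":0,"az":0},{"fingers":-0.1,"x":0,"y":0,"z":0,"ax":0,"ay":0,"az":0},{"fingers":-0.3,"x":0,"y":0,"z":0,"ax":0,"ay":0,"az":0}], grip_force=20)

```text
clock: 7.22
tcp_pos: [0.5767, -0.2064, 0.1024]
orientation: [3.141, 0.001, 0.004]
contact_force: [0.4, -0.0, -0.5]
grip_width: 0.0515
gripper_force: 0.0
```

```bash
python3 - <<'E'
from h import *
a=grab('scene');b=grab('top')
o=r.get_obs();print(o['tcp_pos'],o['contact_force'],o['grip_width'])
save('c3.png',np.hstack([cv2.resize(a['frame'][165:265,250:350],(400,400)),cv2.resize(b['frame'][150:220,315:385],(400,400))]))
E
```

```text
[ 0.57627713 -0.20656965  0.10187419] [-0.38806701 -0.28211054  0.50219533] 0.03644449828105527
```

View pics/c3.png

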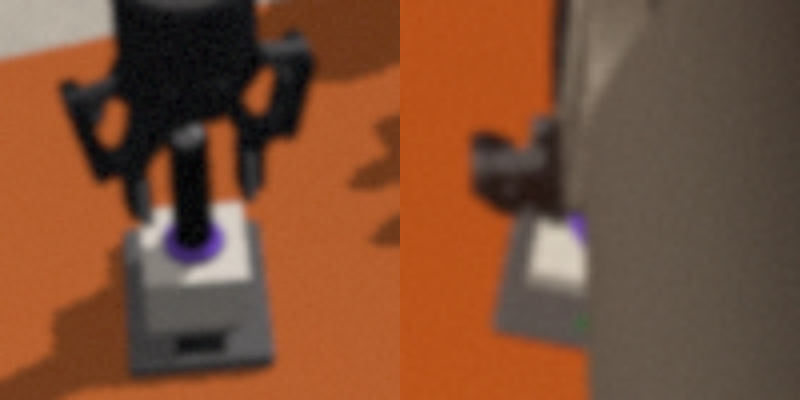

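The handle at scene (298,212) is midway between the closing fingers. Close fully with 50 N.

>>> arm_command(rows=[{"fingers":-0.4,"x":0,"y":0,"z":0.001,"ax":0,"ay":0,"az":0},{"fingers":-0.6,"x":0,"y":0,"z":0,"ax":0,"ay":0,"az":0},{"fingers":-1,"x":0,"y":0,"z":0,"ax":0,"ay":0,"az":0},{"fingers":-1,"x":0,"y":0,"z":0,"ax":0,"ay":0,"az":0},{"fingers":-1,"x":0,"y":0,"z":0,"ax":0,"ay":0,"az":0},{"fingers":-1,"x":0,"y":0,"z":0,"ax":0,"ay":0,"az":0},{"fingers":-1,"x":0,"y":0,"z":0,"ax":0,"ay":0,"az":0}], grip_force=50)

```text
clock: 7.9
tcp_pos: [0.5762, -0.2068, 0.1004]
orientation: [3.141, -0.0, 0.002]
contact_force: [-2.0, -1.8, 5.9]
grip_width: 0.023
gripper_force: 48.7
```

>>> arm_command(rows=[{"fingers":-1,"x":0,"y":0,"z":-0.003,"ax":0,"ay":0,"az":0},{"fingers":-1,"x":0,"y":0,"z":-0.006,"ax":0,"ay":0,"az":0},{"fingers":-1,"x":0,"y":0,"z":-0.008,"ax":0,"ay":0,"az":0},{"fingers":-1,"x":0,"y":0,"z":-0.01,"ax":0,"ay":0,"az":0},{"fingers":-1,"x":0,"y":0,"z":-0.012,"ax":0,"ay":0,"az":0},{"fingers":-1,"x":0,"y":0,"z":-0.015,"ax":0,"ay":0,"az":0},{"fingers":-1,"x":0,"y":0,"z":-0.018,"ax":0,"ay":0,"az":0},{"fingers":-1,"x":0,"y":0,"z":-0.018,"ax":0,"ay":0,"az":0},{"fingers":-1,"x":0,"y":0,"z":-0.015,"ax":0,"ay":0,"az":0},{"fingers":-1,"x":0,"y":0,"z":-0.01,"ax":0,"ay":0,"az":0}])

```text
clock: 8.73
tcp_pos: [0.5765, -0.2064, 0.2178]
orientation: [3.141, 0.001, 0.005]
contact_force: [-0.1, -1.1, -1.2]
grip_width: 0.023
gripper_force: 48.9
```

```bash
python3 - <<'E'
from h import *
a=grab('scene');b=grab('top')
o=r.get_obs();print(o['tcp_pos'],o['orientation'],o['contact_force'],o['grip_width'])
save('c4.png',np.hstack([cv2.resize(a['frame'][130:250,240:360],(400,400)),cv2.resize(b['frame'][140:230,305:395],(400,400))]))
E
```

```text
[ 0.57694918 -0.2065579   0.21750269] [3.14040647e+00 4.38881703e-04 6.56442533e-03] [ 0.33687441 -0.4339116  -0.84432673] 0.022658233016878103
```

View pics/c4.png

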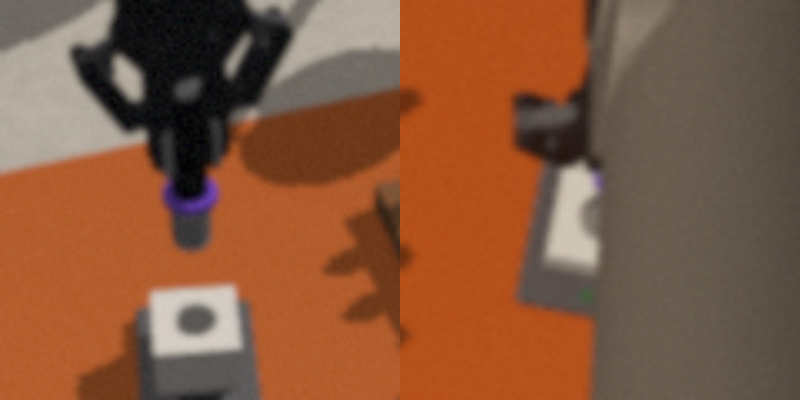

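The torch hangs upright in the grip, with its head clear of the socket: lens at scene (297,203), socket at (299,226). Carry it across with the lens at about 0.13 m.

>>> arm_command(rows=[{"fingers":-1,"x":-0.001,"y":-0.008,"z":0,"ax":0,"ay":0,"az":0},{"fingers":-1,"x":-0.003,"y":-0.016,"z":0,"ax":0,"ay":0,"az":0},{"fingers":-1,"x":-0.004,"y":-0.024,"z":0,"ax":0,"ay":0,"az":0},{"fingers":-1,"x":-0.004,"y":-0.026,"z":0,"ax":0,"ay":0,"az":0},{"fingers":-1,"x":-0.004,"y":-0.026,"z":0,"ax":0,"ay":0,"az":0},{"fingers":-1,"x":-0.004,"y":-0.026,"z":0,"ax":0,"ay":0,"az":0},{"fingers":-1,"x":-0.004,"y":-0.026,"z":0,"ax":0,"ay":0,"az":0},{"fingers":-1,"x":-0.004,"y":-0.026,"z":0,"ax":0,"ay":0,"az":0},{"fingers":-1,"x":-0.004,"y":-0.026,"z":0,"ax":0,"ay":0,"az":0},{"fingers":-1,"x":-0.004,"y":-0.026,"z":0,"ax":0,"ay":0,"az":0}])

```text
clock: 9.67
tcp_pos: [0.5381, 0.0253, 0.2135]
orientation: [-3.142, -0.001, 0.004]
contact_force: [-0.1, -0.3, -1.6]
grip_width: 0.0229
gripper_force: 49.0
```

>>> arm_command(rows=[{"fingers":-1,"x":-0.004,"y":-0.026,"z":0,"ax":0,"ay":0,"az":0},{"fingers":-1,"x":-0.004,"y":-0.026,"z":0,"ax":0,"ay":0,"az":0},{"fingers":-1,"x":-0.004,"y":-0.026,"z":0,"ax":0,"ay":0,"az":0},{"fingers":-1,"x":-0.004,"y":-0.026,"z":0,"ax":0,"ay":0,"az":0},{"fingers":-1,"x":-0.004,"y":-0.026,"z":0,"ax":0,"ay":0,"az":0},{"fingers":-1,"x":-0.004,"y":-0.026,"z":0,"ax":0,"ay":0,"az":0},{"fingers":-1,"x":-0.004,"y":-0.026,"z":0,"ax":0,"ay":0,"az":0},{"fingers":-1,"x":-0.0035,"y":-0.016,"z":0,"ax":0,"ay":0,"az":0},{"fingers":-1,"x":0,"y":0,"z":0,"ax":0,"ay":0,"az":0},{"fingers":-1,"x":0,"y":0,"z":0,"ax":0,"ay":0,"az":0}])

```text
clock: 10.5
tcp_pos: [0.5066, 0.2227, 0.2137]
orientation: [3.141, 0.005, -0.004]
contact_force: [0.7, -0.4, -1.5]
grip_width: 0.0228
gripper_force: 49.0
```

>>> arm_command(rows=[{"fingers":-1,"x":0,"y":0,"z":0.01,"ax":0,"ay":0,"az":0},{"fingers":-1,"x":0,"y":0,"z":0.015,"ax":0,"ay":0,"az":0},{"fingers":-1,"x":0,"y":0,"z":0.01,"ax":0,"ay":0,"az":0},{"fingers":-1,"x":0,"y":0,"z":0.005,"ax":0,"ay":0,"az":0},{"fingers":-1,"x":0,"y":0,"z":0,"ax":0,"ay":0,"az":0},{"fingers":-1,"x":0,"y":0,"z":0,"ax":0,"ay":0,"az":0}])

```text
clock: 11.0
tcp_pos: [0.5081, 0.221, 0.1744]
orientation: [3.141, -0.001, -0.001]
contact_force: [0.0, 0.5, -0.8]
grip_width: 0.0227
gripper_force: 49.1
```

```bash
python3 - <<'E'
from h import *
a=grab('scene');b=grab('top')
for _ in range(3): o=r.get_obs();print(o['clock'],o['tcp_pos'],o['orientation'],o['contact_force'])
save('c5.png',np.hstack([cv2.resize(a['frame'][110:200,400:490],(400,400),interpolation=2),cv2.resize(b['frame'][177:257,147:227],(400,400),interpolation=2)]))
E
```

```text
11.1 [0.50852991 0.22162695 0.17529635] [-3.14120114e+00  3.62311691e-05 -1.27296247e-03] [ 0.10710179  0.67247702 -0.57844079]
11.1 [0.50852991 0.22162695 0.17529635] [-3.14120114e+00  3.62311691e-05 -1.27296247e-03] [ 0.10710179  0.67247702 -0.57844079]
11.1 [0.50852991 0.22162695 0.17529635] [-3.14120114e+00  3.62311691e-05 -1.27296247e-03] [ 0.10710179  0.67247702 -0.57844079]
```

View pics/c5.png

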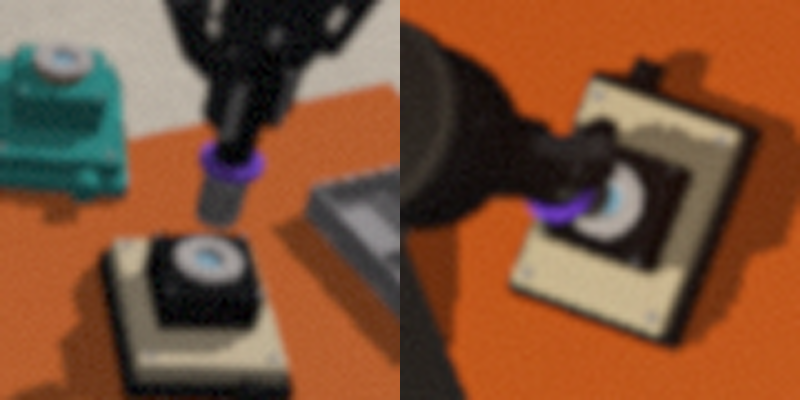

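Torch above the bezel: collar at scene (452,146), head tip at (450,158), and bezel at (447,168), clear. Measure the collar, head and bezel before lowering.

```bash
python3 - <<'E'
from h import *
def proj(f,P):
    T=np.linalg.inv(f['world_from_camera']); return cv2.projectPoints(np.array([P],float),cv2.Rodrigues(T[:3,:3])[0],T[:3,3],f['K'],np.array(f['distortion']))[0].ravel().round(1)
f=load('scene'); im=f['frame']; R,G,B=[im[...,i].astype(int) for i in range(3)]
m=np.zeros(R.shape,bool); m[135:155,440:465]=((B>G+18)&(R>G+5))[135:155,440:465]
ys,xs=np.nonzero(m); e=cv2.fitEllipse(cv2.convexHull(np.stack([xs,ys],-1).astype(np.float32)))
print('collar',e, onz(f,*e[0],.1305).round(4),'pred',proj(f,[.509,.2215,.1305]))
# head: grey pixels per row below collar
for v in range(148,163):
    d=abs(R-B)[v]<35; k=[u for u in range(438,465) if d[u] and 60<(R+G+B)[v,u]<420 and not m[v,u]]
    if k: print(v,min(k),max(k),np.mean(k),end='; ')
print()
for z in(.0905,.11,.1275): 
    c=proj(f,[.509,.2215,z]); w=[proj(f,[.509-s*.013*.33/1,.2215-s*.013*.944,z])[0] for s in(1,-1)]; print(z,c,w)
print('rim',proj(f,[.509,.2218,.06]))
C=cloud(f)
for u,v in((449,152),(450,154),(449,157),(451,150)): print((u,v),C[v,u].round(4))
E
```

```text
collar ((451.8760986328125, 145.98699951171875), (10.002824783325195, 14.619434356689453), 100.82730102539062) [0.5091 0.2218 0.1305] pred [451.7 146. ]
149 446 446 446.0; 150 446 447 446.5; 151 446 455 449.1666666666667; 152 446 454 450.0; 153 446 454 450.0; 154 445 453 449.0; 155 445 453 449.0; 156 445 453 449.0; 157 445 453 449.0; 158 445 452 448.5; 159 446 452 449.0; 160 448 450 449.0; 
0.0905 [448.5 158.4] [np.float64(443.4), np.float64(453.5)]
0.11 [450.  152.4] [np.float64(444.9), np.float64(455.1)]
0.1275 [451.5 146.9] [np.float64(446.3), np.float64(456.6)]
rim [446.2 167.4]
(449, 152) [0.5174 0.2111 0.1202]
(450, 154) [0.5192 0.2143 0.1143]
(449, 157) [0.5172 0.2153 0.1028]
(451, 150) [0.5236 0.2106 0.1312]
```

The torch is upright and centred to about 1 mm. Lower it 20 mm.

>>> arm_command(rows=[{"fingers":-1,"x":0.0005,"y":0,"z":0.005,"ax":0,"ay":0,"az":0},{"fingers":-1,"x":0,"y":0,"z":0.006,"ax":0,"ay":0,"az":0},{"fingers":-1,"x":0,"y":0,"z":0.005,"ax":0,"ay":0,"az":0},{"fingers":-1,"x":0,"y":0,"z":0.003,"ax":0,"ay":0,"az":0},{"fingers":-1,"x":0,"y":0,"z":0.001,"ax":0,"ay":0,"az":0},{"fingers":-1,"x":0,"y":0,"z":0,"ax":0,"ay":0,"az":0},{"fingers":-1,"x":0,"y":0,"z":0,"ax":0,"ay":0,"az":0},{"fingers":-1,"x":0,"y":0,"z":0,"ax":0,"ay":0,"az":0}])

```text
clock: 11.77
tcp_pos: [0.5087, 0.2217, 0.155]
orientation: [-3.141, -0.0, -0.0]
contact_force: [0.6, -0.1, -0.4]
grip_width: 0.0229
gripper_force: 49.1
```

```bash
python3 - <<'E'
from h import *
a=grab('scene');b=grab('top')
o=r.get_obs();print(o['clock'],o['tcp_pos'],o['orientation'],o['contact_force'])
f=a; im=f['frame']; R,G,B=[im[...,i].astype(int) for i in range(3)]
m=np.zeros(R.shape,bool); m[138:162,436:465]=((B>G+18)&(R>G+5))[138:162,436:465]
ys,xs=np.nonzero(m); e=cv2.fitEllipse(cv2.convexHull(np.stack([xs,ys],-1).astype(np.float32)))
z=o['tcp_pos'][2]-.0445; print(e,z,onz(f,*e[0],z).round(4), onz(f,*e[0],.11).round(4))
save('c6.png',np.hstack([cv2.resize(a['frame'][125:195,410:480],(400,400),interpolation=2),cv2.resize(a['frame'][150:330,240:420],(400,400))]))
E
```

```text
11.8667 [0.50877601 0.22166702 0.15503486] [-3.14140606e+00 -4.32452360e-04 -7.28285708e-04] [ 0.3332535   0.50179558 -1.40996051]
((450.529052734375, 152.4195556640625), (9.591218948364258, 15.253840446472168), 102.49015808105469) 0.11053486303407627 [0.51   0.2222 0.1105] [0.5094 0.2227 0.11  ]
```

View pics/c6.png

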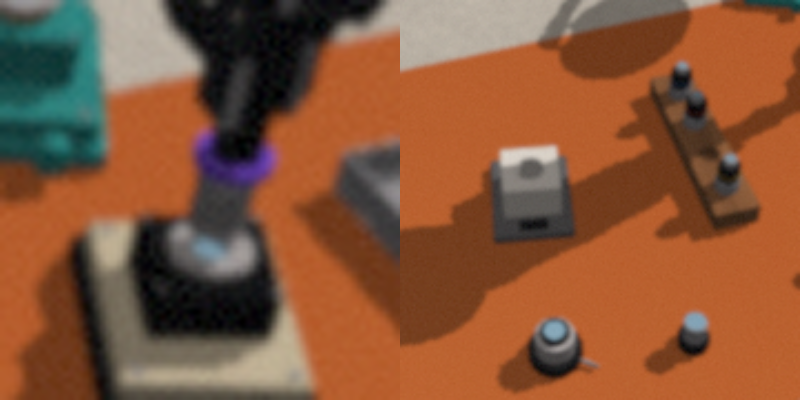

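The torch stands upright over the bezel with its lens about 10 mm above the rim: collar at scene (450.5,152.5), rim at (447,168). The objectives, condenser and eyepiece are undisturbed. Handing in.

```bash
python3 -c "
from bench import r
print(r.hand_in())"
```

```text
the job is handed in; nothing more can be done
None
```

The bezel is pushed home against its stop, and the torch is held upright and centred to about 1 mm, with its lens about 10 mm above the rim; no other part looked disturbed in the images, and I handed the job in at about 12 s.

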